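# Slide the electric toothbrush home in its charging rest

## Task

Take the electric toothbrush from the teak tray and lay it in the V-groove of the charging rest, base towards the hood and without letting it drop. Then push it gently along the groove, under the hood, until you feel its base seat against the sprung contact pad inside, and leave it lying there pressed against the pad, without straining the pad or disturbing the other things.

Things in the scene. Friction and masses are not known exactly. Their poses are not given: they have to be found in the camera images.
- brush_mid (a point): White electric toothbrush, about 140 g, lying along a slat gap of the teak tray, bristles up: round handle 28 mm in diameter, 165 mm long; slim neck and head reach 73 mm on. This point: on the handle's axis, half-way along (near the balance point), 32 mm above the counter at first. x: along the axis towards the flat base; z up at first. Full diameter from the base to 53 mm on the head side of this point.
- brush_base (a point): Centre of the toothbrush's flat round base (the charging end), 82.5 mm from brush_mid along x. Same axes. Once the handle is let go in the groove these points are read again.
- tray: Teak bath tray, 440 x 260 mm, fixed. Origin: centre of its underside; x along its length and slats. Slat tops 20 mm, rim 32 mm above the counter, rim 14 mm wide. The toothbrush lies along x, its axis at y = +52 mm, with nothing but the rim within 60 mm of the axis.
- rest: White charging rest, 220 x 56 mm, fixed. Origin: centre of its underside; x along its V-groove towards the hooded end. Groove: smooth 45 degree flanks, edges 34 mm above the counter, open from x = -110 to +25 mm, then under a hood 66 mm high. In the groove the handle's axis is at y = 0, 42 mm above the counter; 4 mm free all round under the hood. Sliding drags about 1 N, much more if pressed down.
- stop: Contact stop in the hood. Origin: NOT the pad but the hood's mouth on the groove's axis (rest x = +25 mm, 42 mm high); axes as rest. A round brass pad, 21 mm across, set by a thumbwheel, faces the mouth 15 to 60 mm further along x, unseen and not given: feel for it. It yields about 3 N per mm, bottoms hard at 5 mm; over 10 N strains it. Let go, the groove's drag keeps the brush on the pad.
- jar: Round glass jar of hair ties with a metal screw lid, 72 mm diameter, 75 mm high, on the tray; leave alone. Origin: centre of its underside.
- soapbox: Closed pale plastic travel soap box, 107 x 70 x 37 mm, on the tray; leave alone. Origin: centre of its underside.
- tweezer: Chrome tweezer, 94 mm long, 9 mm high, lying on the tray; leave alone. Origin: under its middle.
- stand: Pale ceramic toothbrush stand with two slim wooden hand brushes, 76 mm diameter, 190 mm high over the brushes; leave alone. Origin: centre of its underside.
- dispenser: Amber glass soap dispenser with black pump, 68 mm diameter, 165 mm high; leave alone. Origin: centre of its underside.
- tumbler: Green glass tumbler, 72 mm diameter, 90 mm high; leave alone. Origin: centre of its underside.
- cream: White cream pot with aluminium lid, 62 mm diameter, 45 mm high; leave alone. Origin: centre of its underside.
Mind the look-alikes: they are no part of the job. Of the things that look like the part that bears brush_mid, the larger one is meant.

How it is judged:
By the outcome, as a careful person would: the job done as asked, in the order asked, and still so for the second after the job is handed in, with the robot touching nothing.
It also fails if it takes over 64 s, if anything falls off the work surface, if the arm or the gripper's body presses on something with over 40 N, if the wrist force passes 120 N, or if a joint passes its speed limit or range.

## Robot

A 6-joint arm with a two-finger parallel gripper is mounted at the origin on the work surface. World frame = base frame: x ahead of the robot, y to its left, z up, the work surface at z = 0. Lengths are in m, angles in rad, forces in N, time in s.
With the tool pointing down it reaches from about 0.3 to 0.775 m from the base axis. Payload 14.6 kg.
Tool frame: the origin (TCP) lies on the centre line of the jaws, within the pads' length; the fingertips stand 25 mm ahead of it and the grasp point (between the pads) lies 6 mm ahead of it (ctrl.tip_reach is the distance from the TCP to the fingertips, in m); z points along the fingers, y is the line along which they close (so a half turn about z gives the same grasp; the last joint's range is limited). The gripper opens to 94 mm and grips with 3 to 60 N. Pads are 16 mm wide; open, the fingers measure 119 mm over their backs; the gripper's body (75 mm by 177 mm) begins 78 mm behind the grasp point.
Start: joints at [-1.356, 0.3, 1.521, -0, 1.321, -0.067], TCP at [0.153, -0.528, 0.206] pointing down, gripper open.
Joint ranges: [-3.03, 3.03], [-0.79, 2.21], [0.23, 2.52], [-1.04, 4.18], [0, 3.07], [-2.55, 2.55]. Speed limits (rad/s): [2.22, 2.22, 2.57, 3.14, 3.14, 3.14].

## Interface

Orientations are given as [roll, pitch, yaw] about the fixed x, y, z axes, in that order (R = Rz(yaw) Ry(pitch) Rx(roll)).
In Python, from station import ctrl gives the robot as it stands. The module is installed in compiled form; this text tells all that it offers.
- The arm moves only by the tool apply_moves, never from a script. Its argument "deltas" is a list of rows, each a list of 7 numbers: the closure in counts, from 0 (fully open) to 255 (shut), then the shift along the world's x, y, z in cm, then the turn, a rotation vector about the world's x, y, z in rad. In form: [[jaw, tx, ty, tz, ax, ay, az], ...]. A call has 1 to 10 rows; each row shifts and turns the commanded pose from where the row before left it; what a row does not reach is not made up. A row lasts 1/10 s, in which the tool goes at most 50 mm and 8.59 degrees, less where a joint would pass 70% of its speed; a pose out of reach is approached as far as the arm can. A call with a gripper value outside its range is refused whole. The fingers move at their own pace and stop on an object; "grip_force" is the grip in N (left out, the last holds). Time passes only in rows, so rows that do not move let the fingers close. It gives the time, the measured TCP pose, the force, the opening and the grip force at its end, in the units of the state.
- ctrl.get_obs(): the state, without advancing time (a new reading comes with each control period).
- ctrl.camera(name): name is "scene" or "side" or "wrist"; returns a dict with "img" (420x560x3 uint8, red, green, blue), "K" (3x3 intrinsics, pixels), "pose" (4x4, takes a point from camera to world coordinates); the wrist camera has in their place "hand_eye" (4x4, takes a point from camera to tool coordinates, whose origin is the TCP and whose axes are the flange's). Camera axes: x right, y up, looking along -z (the intrinsics and any distortion apply to the point x, -y, -z); pixel columns grow to the right and rows downward; lengths in m; the calibration is good to about 2 mm. A picture is of the moment at which its call begins: read the wrist's pose just before it. There is no depth.
- ctrl.hand_in(): hands the job in; it is judged then, once.
The state is a dict: "time_s": time; "qpos": joint angles; "joint_vel": joint speeds; "tau": joint torques, N m; "ee_pos": TCP position; "eef_rot": TCP orientation; "force": force on the tool from outside, world axes, zero at the start; "moment": the same for the moment, N m; "grip_width": finger opening in m; "grip_force": force on a finger pad.
Only numpy, scipy, OpenCV 4.12 (cv2) and the standard library are available. Lean on these libraries where they do the work, as an engineer would, in place of code of your own. Each camera call takes 0.05 s, during which the arm holds its last target. There are 200 camera calls.

## Working session

There is one attempt and no reset: what is moved stays moved. The work goes in short steps, Python scripts to look and compute and a tool call to move; the robot and the scene stay as the last step left them, time stands still between calls to the robot, and variables do not carry over. Pictures are saved under pics/ and viewed, at most 10 in all, crops included, and the job is handed in when it is done.

Besides the shell and the picture viewer there is one more tool, called after "Emit:" as a command line: name --pt "numbers of a row" for each row, then --argument value for the rest. apply_moves: Moves the arm, as the interface text tells. Its arguments: {"type":"object","properties":{"deltas":{"type":"array"},"grip_force":{"type":"number"}},"required":["deltas"]}

```bash
mkdir -p pics
cat > h.py <<'E'
import numpy as np, cv2
from station import ctrl
E
python3 - <<'E'
from h import *
for n in ("scene","side","wrist"):
    o=ctrl.get_obs(); c=ctrl.camera(n); cv2.imwrite(f"pics/{n}0.png",c["img"][:,:,::-1])
    print(n,{k:np.round(v,4).tolist() for k,v in c.items() if k!="img"})
print({k:np.round(v,4).tolist() for k,v in o.items()}, ctrl.tip_reach)
a=cv2.imread("pics/scene0.png");b=cv2.imread("pics/side0.png")
E
```

```text
scene {'K': [[446.7028, 0.0, 278.0927], [0.0, 446.7028, 209.881], [0.0, 0.0, 1.0]], 'pose': [[-0.0467, -0.8517, 0.5219, 1.2023], [0.9989, -0.0414, 0.0218, -0.0044], [0.003, 0.5224, 0.8527, 1.0988], [0.0, 0.0, 0.0, 1.0]]}
side {'K': [[542.1108, 0.0, 284.2874], [0.0, 542.1108, 205.4261], [0.0, 0.0, 1.0]], 'pose': [[0.8021, -0.3626, 0.4745, 1.2231], [0.5969, 0.513, -0.6169, -0.8753], [-0.0197, 0.7781, 0.6279, 0.9255], [0.0, 0.0, 0.0, 1.0]]}
wrist {'K': [[369.771, 0.0, 276.4237], [0.0, 369.771, 211.5155], [0.0, 0.0, 1.0]], 'hand_eye': [[0.0006, 0.9688, 0.2478, 0.0733], [1.0, -0.0003, -0.001, -0.0], [-0.0009, 0.2478, -0.9688, -0.1786], [0.0, 0.0, 0.0, 1.0]]}
{'time_s': 0.1, 'qpos': [-1.3556, 0.3004, 1.5215, 0.0, 1.3207, -0.0666], 'joint_vel': [-0.0004, 0.0, -0.0029, 0.0009, -0.0013, 0.0009], 'tau': [-0.0012, -53.2645, -35.3285, 0.0709, 0.0235, -0.0001], 'ee_pos': [0.1529, -0.5281, 0.2058], 'eef_rot': [-3.1406, -0.0001, 0.2818], 'force': [1.2344, 0.1551, -0.0258], 'moment': [0.0123, -0.0209, 0.0293], 'grip_force': 0.0, 'grip_width': 0.094} 0.025
```

View pics/scene0.png

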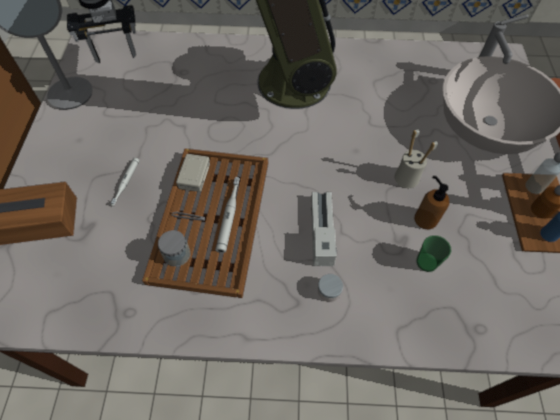

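View pics/side0.png

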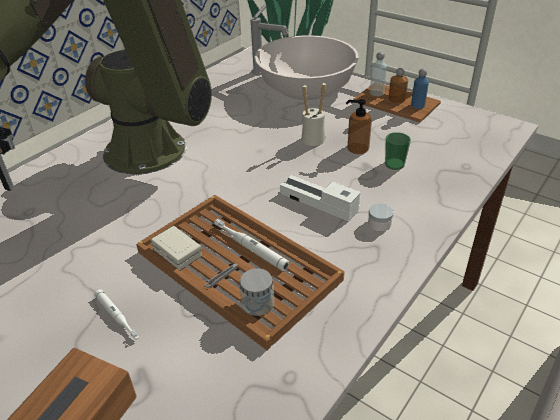

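The scene picture shows two toothbrush-like things: the one on the tray at about (228,215), and a smaller one on the bare counter at (125,182). The tray one fits the task: it is larger and lies along a slat gap. The rest is at about (324,228), with its hood end (324,250) away from the robot. I'll enlarge to confirm.

Run:
```python
import cv2
a=cv2.imread("pics/scene0.png")[140:310,90:350]
cv2.imwrite("pics/crop1.png",cv2.resize(a,None,fx=3,fy=3,interpolation=cv2.INTER_CUBIC))
a=cv2.imread("pics/side0.png")[170:350,130:400]
cv2.imwrite("pics/crop2.png",cv2.resize(a,None,fx=2.9,fy=2.9,interpolation=cv2.INTER_CUBIC))
```

```text
(no output)
```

View pics/crop1.png

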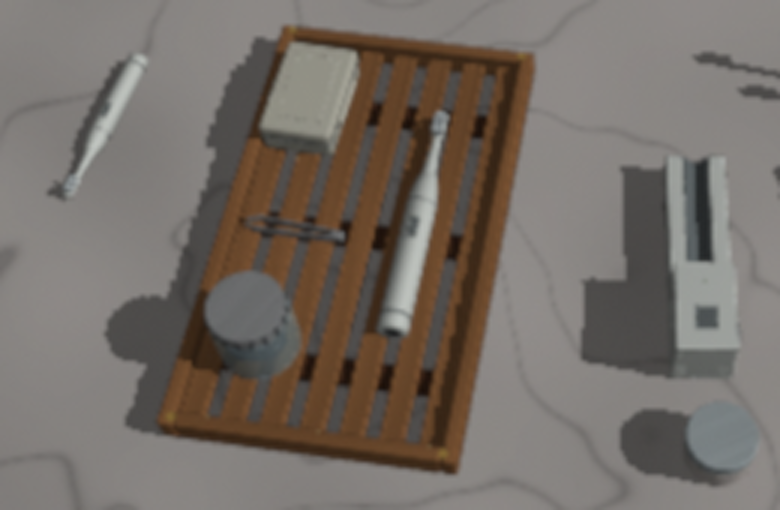

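Crop: the tray brush is the larger (base at crop (395,332), head at (440,120)). The loose one at crop (105,125) is the smaller look-alike. I'll get a coarse position from the scene camera, then move the wrist camera over.

```bash
cat >> h.py <<'E'
from scipy.spatial.transform import Rotation as R
def tcp(o):
    T=np.eye(4);T[:3,:3]=R.from_euler('xyz',o["eef_rot"]).as_matrix();T[:3,3]=o["ee_pos"];return T
def ray(K,P,px):
    d=np.linalg.inv(K)@np.array([px[0],px[1],1.]); d=P[:3,:3]@(d*[1,-1,-1]); return P[:3,3],d/np.linalg.norm(d)
def plane(K,P,px,z):
    o,d=ray(K,P,px); return o+d*(z-o[2])/d[2]
def tri(obs):  # list of (o,d)
    A=sum(np.eye(3)-np.outer(d,d) for o,d in obs); b=sum((np.eye(3)-np.outer(d,d))@o for o,d in obs)
    return np.linalg.solve(A,b)
E
python3 - <<'E'
from h import *
c=ctrl.camera("scene")
for n,p,z in (("base",(221.7,250),.032),("head",(236,179),.032),("rest_front",(322.5,193),.034),("mouth",(325,227),.05),("hoodback_top",(325,256),.066)):
    print(n,plane(c["K"],c["pose"],p,z).round(3))
E
```

```text
base [ 0.681 -0.175  0.032]
head [ 0.45  -0.16   0.032]
rest_front [0.488 0.093 0.034]
mouth [0.608 0.097 0.05 ]
hoodback_top [0.702 0.095 0.066]
```

View pics/crop2.png

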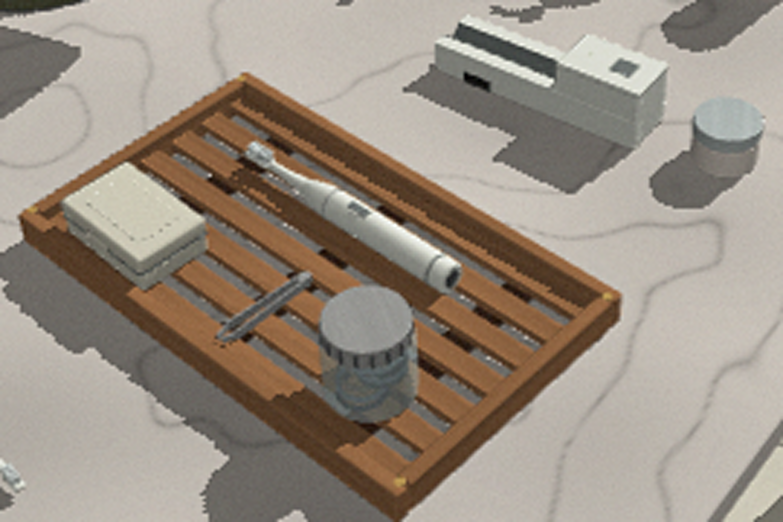

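Emit:
apply_moves --pt "0 3 2.6 0.5 0 0 -0.025" --pt "0 3 2.6 0.5 0 0 -0.025" --pt "0 3 2.6 0.5 0 0 -0.025" --pt "0 3 2.6 0.5 0 0 -0.025" --pt "0 3 2.6 0.5 0 0 -0.025" --pt "0 3 2.6 0.5 0 0 -0.025" --pt "0 3 2.6 0.5 0 0 -0.025"

```text
time_s: 0.9
ee_pos: [0.3639, -0.345, 0.2414]
eef_rot: [-3.142, 0.0, 0.106]
force: [0.5, 0.0, -0.1]
grip_width: 0.0939
grip_force: 0.0
```

Emit:
apply_moves --pt "0 3 2.6 0.5 0 0 -0.025" --pt "0 3 2.6 0.5 0 0 -0.025" --pt "0 3 2.6 0.5 0 0 -0.025" --pt "0 3 2.6 0.5 0 0 -0.025" --pt "0 3 2.6 0.5 0 0 -0.025" --pt "0 3 2.6 0.5 0 0 -0.025" --pt "0 0 0 0 0 0 -0.025" --pt "0 0 0 0 0 0 0" --pt "0 0 0 0 0 0 0"

```text
time_s: 1.8
ee_pos: [0.5423, -0.1909, 0.271]
eef_rot: [-3.142, 0.001, -0.068]
force: [-0.2, -0.3, -0.5]
grip_width: 0.0939
grip_force: 0.0
```

```bash
cat >> h.py <<'E'
def snap(name):
    o=ctrl.get_obs(); c=ctrl.camera("wrist"); P=tcp(o)@c["hand_eye"]
    cv2.imwrite(f"pics/{name}.png",c["img"][:,:,::-1]); np.savez(f"pics/{name}.npz",K=c["K"],P=P)
    print(o["time_s"],o["ee_pos"].round(4),o["eef_rot"].round(4),o["force"].round(2))
E
python3 -c "
from h import *
snap('w1')"
```

```text
1.8 [ 0.5423 -0.1909  0.271 ] [-3.1416e+00  5.0000e-04 -6.8200e-02] [-0.22 -0.33 -0.5 ]
```

View pics/w1.png

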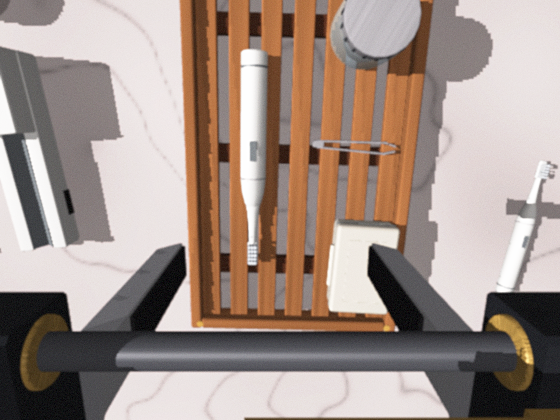

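Wrist view: the larger brush's base is at (254,52), the handle edges are at columns ~241–267, and the head is at (252,262). The rest is at the left with its open end at (45,245). Next I'll take a second and third view, shifted in y.

Emit:
apply_moves --pt "0 0.3 3 0 0 0 0" --pt "0 0.3 3 0 0 0 0" --pt "0 0.3 3 0 0 0 0" --pt "0 0.3 3 0 0 0 0" --pt "0 0 0 0 0 0 0" --pt "0 0 0 0 0 0 0"

```text
time_s: 2.45
ee_pos: [0.5546, -0.0709, 0.2714]
eef_rot: [3.141, -0.0, -0.068]
force: [0.3, -0.3, 0.7]
grip_width: 0.0938
grip_force: 0.0
```

```bash
python3 -c "
from h import *
snap('w2')"
```

```text
2.45 [ 0.5546 -0.0709  0.2714] [ 3.1413e+00 -2.0000e-04 -6.7900e-02] [ 0.28 -0.34  0.69]
```

Emit:
apply_moves --pt "0 0.3 3 0 0 0 0" --pt "0 0.3 3 0 0 0 0" --pt "0 0.3 3 0 0 0 0" --pt "0 0.3 3 0 0 0 0" --pt "0 0 0 0 0 0 0" --pt "0 0 0 0 0 0 0"

```text
time_s: 3.1
ee_pos: [0.567, 0.0487, 0.2711]
eef_rot: [3.141, 0.0, -0.069]
force: [-0.7, -0.3, -0.1]
grip_width: 0.0941
grip_force: 0.0
```

```bash
python3 -c "
from h import *
snap('w3')
a=cv2.imread('pics/w2.png');b=cv2.imread('pics/w3.png')
m=np.hstack([a[:290,60:400],b[:290,140:480]]); m=cv2.resize(m,(800,341),interpolation=cv2.INTER_CUBIC);cv2.imwrite('pics/m23.png',m)"
```

```text
3.1 [0.567  0.0487 0.2711] [ 3.1413e+00  2.0000e-04 -6.8500e-02] [-0.74 -0.31 -0.08]
```

View pics/m23.png

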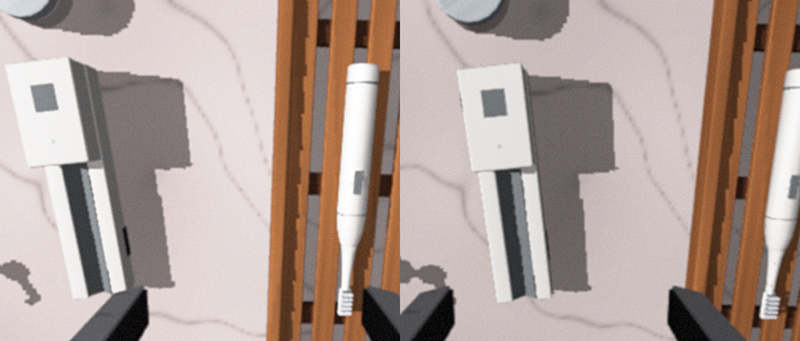

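w2 and w3 show the rest clearly. The hood-top corners in w2 are near (65,55), (119.5,48.5), (146,136) and (82,141), with the groove opening downwards. The brush handle in w2 is at column ~365. Now to compute.

```bash
cat > meas.py <<'E'
from h import *
V={n:np.load(f"pics/{n}.npz") for n in("w1","w2","w3")}
I={n:cv2.imread(f"pics/{n}.png") for n in V}
# rest corners
m2=np.array([(6,65),(70,57),(101,160),(26,166),(72,298),(46,168)],float)
m3=np.array([(458,72),(522,63),(537,164),(470,172),(498,302),(480,172)],float)
p={"w2":m2/1.17647+[60,0],"w3":(m3-[400,0])/1.17647+[140,0]}
for n in p:
    g=cv2.cvtColor(I[n],cv2.COLOR_BGR2GRAY)
    q=cv2.cornerSubPix(g,p[n].astype(np.float32).reshape(-1,1,2).copy(),(4,4),(-1,-1),(3,50,.01)).reshape(-1,2)
    print(n,np.abs(q-p[n]).max(1).round(1)); p[n]=q
X=[tri([ray(V[n]["K"],V[n]["P"],p[n][i]) for n in p]) for i in range(6)]
print("rest pts\n",np.round(X,4))
X=np.array(X)
for a,b in((3,0),(2,1)):
    d=X[b]-X[a]; print("yaw",np.arctan2(d[1],d[0]),"len",np.linalg.norm(d[:2]))
print("hood w",np.linalg.norm(X[0]-X[1]),"mouth c",(X[2]+X[3])/2,"back c",(X[0]+X[1])/2)
# brush midline
for n,c0 in(("w1",254),("w2",365)):
    im=I[n].astype(int); sat=im.max(2)-im.min(2); w=(sat<40)&(im.min(2)>110)
    w[:, :c0-24]=0; w[:, c0+24:]=0
    mid=[]
    for r in range(30,200):
        cs=np.flatnonzero(w[r]); 
        if len(cs)>=20: mid.append((r,cs.min(),cs.max()))
    mid=np.array(mid); np.save(f"pics/{n}mid.npy",mid); print(n,mid[[0,1,2,10,40,80,-1]].tolist(),len(mid))
E
python3 meas.py
```

```text
w2 [1.5 1.6 1.4 2.5 0.7 2.5]
w3 [2.7 1.8 0.  0.  0.8 1. ]
rest pts
 [[0.6997 0.1242 0.0686]
 [0.7017 0.0733 0.0637]
 [0.6183 0.0672 0.0379]
 [0.6162 0.1263 0.0568]
 [0.4821 0.1194 0.0337]
 [0.6155 0.1229 0.0327]]
yaw -0.024826159911865042 len 0.08356989499080274
yaw 0.07305789499858167 len 0.0836526376454542
hood w 0.0512419940246239 mouth c [0.61725027 0.09674352 0.04734144] back c [0.70073709 0.09875929 0.06617841]
w1 [[51, 242, 264], [52, 241, 266], [53, 241, 266], [61, 241, 266], [91, 241, 265], [131, 241, 264], [193, 242, 262]] 143
w2 [[55, 358, 380], [56, 356, 381], [57, 356, 381], [65, 355, 380], [95, 353, 378], [135, 350, 388], [199, 348, 386]] 145
```

```bash
cat > fit.py <<'E'
from h import *
from scipy.optimize import minimize, least_squares
V={n:np.load(f"pics/{n}.npz") for n in("w1","w2","w3")}
def proj(n,X):
    P=V[n]["P"]; c=(np.asarray(X)-P[:3,3])@P[:3,:3]; u=(c*[1,-1,-1])@V[n]["K"].T; return u[:,:2]/u[:,2:]
def seg(a,b,k=80): return np.linspace(a,b,k)
E=[((25,-28,66),(110,-28,66)),((25,28,66),(110,28,66)),((110,-28,66),(110,28,66)),((25,-28,66),(25,28,66)),
 ((-110,-28,34),(25,-28,34)),((-110,28,34),(25,28,34)),((-110,-11.8,34),(25,-11.8,34)),((-110,11.8,34),(25,11.8,34))]
M=np.vstack([seg(np.array(a)/1e3,np.array(b)/1e3) for a,b in E])
def grad(n,s):
    im=cv2.GaussianBlur(cv2.imread(f"pics/{n}.png").astype(np.float32),(0,0),s)
    return np.sqrt((cv2.Sobel(im,cv2.CV_32F,1,0)**2+cv2.Sobel(im,cv2.CV_32F,0,1)**2).sum(2))
def world(q): return M@R.from_euler('z',q[2]).as_matrix().T+[q[0],q[1],q[3] if len(q)>3 else 0]
def cost(q,G,ns):
    t=0
    for n in ns:
        u=proj(n,world(q)).astype(np.float32); t-=np.minimum(cv2.remap(G[n],u[:,:1],u[:,1:],1),120).mean()
    return t
def run(ns,z):
    q=np.array([.59,.097,.01]+([0.] if z else []))
    for s in(4,2,1):
        G={n:grad(n,s) for n in ns}
        q=min((minimize(cost,q+np.r_[d,np.zeros(len(q)-3)],(G,ns),method="Nelder-Mead",options=dict(initial_simplex=None,xatol=1e-5)) for d in ([0,0,0],[.005,0,0],[-.005,0,0],[0,.004,.02],[0,-.004,-.02])),key=lambda r:r.fun).x
    print("rest",ns,q.round(4),cost(q,G,ns)); return q
run(["w2"],0);run(["w3"],0);q=run(["w2","w3"],0);run(["w2","w3"],1)
im=cv2.imread("pics/w3.png")
for u in proj("w3",world(q)): cv2.circle(im,tuple(int(round(v*8)) for v in u),4,(0,0,255),-1,shift=3)
# brush
D={n:np.load(f"pics/{n}mid.npy") for n in("w1","w2")}
def sil(n,x,y,z,yaw):
    a=np.array([np.cos(yaw),np.sin(yaw),0]); out=[]
    c=V[n]["P"][:3,3]; p0=np.array([x,y,z]); v=c-p0; v-=a*(v@a); d=np.linalg.norm(v); v/=d
    w=np.cross(a,v); r=.014; s=r/d; o=r*s*v
    for sg in(1,-1):
        b=p0+o+sg*w*r*np.sqrt(1-s*s); out.append(proj(n,np.array([b+a*.02,b-a*.1])))
    return out
def res(q,ns=("w1","w2"),z=None):
    e=[]
    for n in ns:
        d=D[n]; d=d[4:100]; L=sorted(sil(n,.6,q[0],q[2],q[1]) if False else sil(n,.65,q[0],q[2],q[1]),key=lambda l:l[0,0])
        for l,col in zip(L,(d[:,1]-.5,d[:,2]+.5)):
            e.append(l[0,0]+(d[:,0]-l[0,1])*(l[1,0]-l[0,0])/(l[1,1]-l[0,1])-col)
    return np.concatenate(e)
r=least_squares(res,[-.172,-.065,.032],loss="soft_l1",f_scale=.5); print("brush y@x=.65,yaw,z",r.x.round(4),np.median(abs(res(r.x))))
for n in D:
    row=D[n][0,0]; f=lambda x:proj(n,[[x,r.x[0]+(x-.65)*r.x[1],.046]])[0,1]-row+.5
    from scipy.optimize import brentq; print("base x",n,brentq(f,.5,.8))
cv2.imwrite("pics/ov.png",cv2.resize(im[:290,140:480],None,fx=2.05,fy=2.05))
E
python3 fit.py
```

```text
rest ['w2'] [0.5909 0.0946 0.0274] -107.67851
rest ['w3'] [0.5909 0.0949 0.032 ] -116.88216
rest ['w2', 'w3'] [0.5909 0.095  0.0309] -223.06686
rest ['w2', 'w3'] [ 0.5913  0.0957  0.0283 -0.0029] -225.42926
brush y@x=.65,yaw,z [-0.1732 -0.0883  0.0335] 0.502594069400601
base x w1 0.6820993336878641
base x w2 0.682793325536257
```

View pics/ov.png

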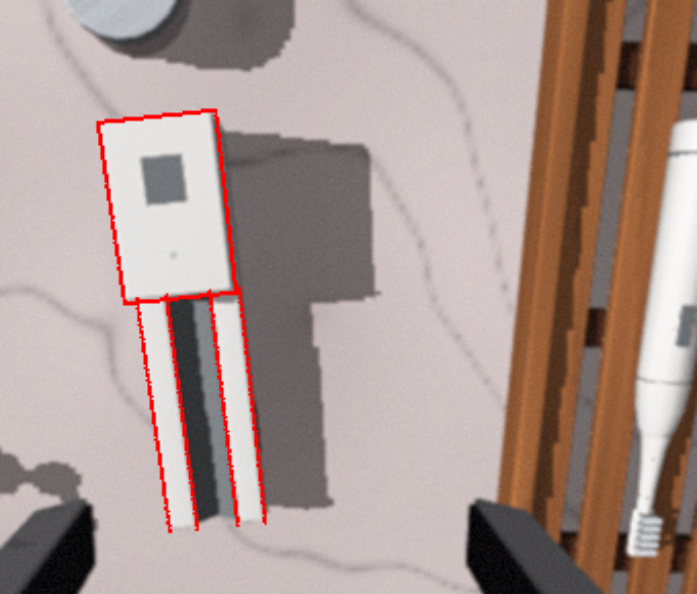

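The overlay fits the rest well: x 0.591, y 0.095, yaw 0.031. The brush axis height comes out at 33.5 mm (32 expected), with mid ≈ (0.600, −0.169) and yaw −0.088. Moving above the brush with the jaws partly closed.

Emit:
apply_moves --pt "110 0.4 -2.7 -1 0 0 -0.005" --pt "110 0.4 -2.7 -1 0 0 -0.005" --pt "110 0.4 -2.7 -1 0 0 -0.005" --pt "110 0.4 -2.7 -1 0 0 -0.005" --pt "110 0.4 -2.7 -2 0 0 0" --pt "110 0.4 -2.7 -2 0 0 0" --pt "110 0.4 -2.7 -2 0 0 0" --pt "110 0.5 -2.9 -2 0 0 0" --pt "110 0 0 0 0 0 0" --pt "110 0 0 0 0 0 0"

```text
time_s: 4.15
ee_pos: [0.5993, -0.1697, 0.1511]
eef_rot: [-3.141, 0.001, -0.091]
force: [-0.5, -0.8, 0.5]
grip_width: 0.0534
grip_force: 0.0
```

Emit:
apply_moves --pt "110 0 0.1 -2 0 0 0" --pt "110 0 0 -2 0 0 0" --pt "110 0 0 -2 0 0 0" --pt "110 0 0 -1.5 0 0 0" --pt "110 0 0 -1 0 0 0" --pt "110 0 0 -1 0 0 0" --pt "110 0 0 -0.5 0 0 0" --pt "110 0 0 0 0 0 0" --pt "110 0 0 0 0 0 0"

```text
time_s: 5.05
ee_pos: [0.6002, -0.1674, 0.0518]
eef_rot: [3.141, -0.001, -0.088]
force: [-0.3, -0.7, 0.1]
grip_width: 0.0534
grip_force: 0.0
```

Emit:
apply_moves --pt "160 0 0 0 0 0 0" --pt "175 0 0 0 0 0 0" --pt "190 0 0 0 0 0 0" --pt "200 0 0 0 0 0 0" --pt "200 0 0 0 0 0 0" --pt "200 0 0 0 0 0 0" --grip_force 10

```text
time_s: 5.65
ee_pos: [0.6, -0.1673, 0.0513]
eef_rot: [3.142, -0.0, -0.088]
force: [-0.9, -0.6, -0.0]
grip_width: 0.0208
grip_force: 0.0
```

The jaws closed past 28 mm without any contact, so I'll look.

```bash
python3 -c "
from h import *
snap('w4')
a=cv2.imread('pics/w4.png')
c=ctrl.camera('side')['img'][:,:,::-1][170:350,130:330]
c=cv2.resize(c,(400,360),interpolation=cv2.INTER_CUBIC)
b=cv2.resize(a,(400,300)); m=np.zeros((360,800,3),np.uint8); m[:300,:400]=b; m[:,400:]=c; cv2.imwrite('pics/m4.png',m)"
```

```text
5.65 [ 0.6    -0.1673  0.0513] [ 3.1416e+00 -1.0000e-04 -8.8200e-02] [-0.94 -0.61 -0.03]
```

View pics/m4.png

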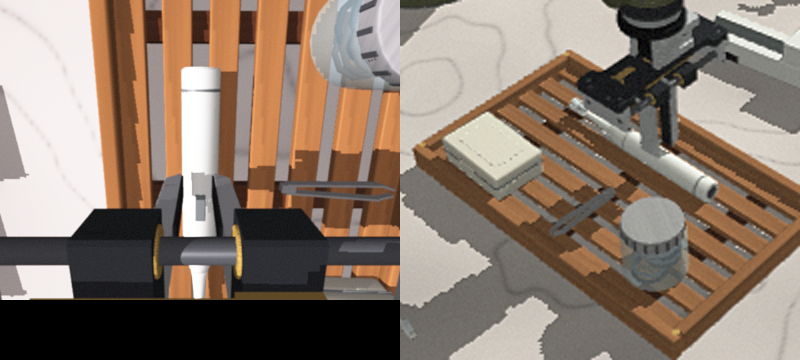

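```bash
python3 -c "
from h import *
a=cv2.imread('pics/w4.png')[180:340,215:345]
c=ctrl.camera('side')['img'][:,:,::-1][205:275,215:300]
a=cv2.resize(a,(480,590),interpolation=cv2.INTER_CUBIC)[:, :400]if 0 else cv2.resize(a,(400,492),interpolation=cv2.INTER_CUBIC)
c=cv2.resize(c,(400,330),interpolation=cv2.INTER_CUBIC); m=np.zeros((500,800,3),np.uint8); m[:492,:400]=a; m[:330,400:]=c; cv2.imwrite('pics/m5.png',m)
o=ctrl.get_obs();print(o['grip_width'],o['grip_force'],o['force'],o['moment'],o['ee_pos'])
v=np.load('pics/w4.npz');P=v['P'];T=tcp(o)
for t in ([0,.0104,.025],[0,-.0104,.025],[0,.0104,.006],[0,-.0104,.006]):
    X=T[:3,:3]@t+T[:3,3]; q=(X-P[:3,3])@P[:3,:3]*[1,-1,-1]@v['K'].T; print(t,q[:2]/q[2])
"
```

```text
0.019947977480426097 0.0 [-0.06797014 -0.65771475 -0.2035773 ] [ 0.00733817 -0.04286875  0.01133265] [ 0.59991157 -0.16730652  0.05121363]
[0, 0.0104, 0.025] [294.905767   246.85951243]
[0, -0.0104, 0.025] [259.21063958 246.84759491]
[0, 0.0104, 0.006] [296.66263245 258.97902502]
[0, -0.0104, 0.006] [257.632824   258.96725745]
```

View pics/m5.png

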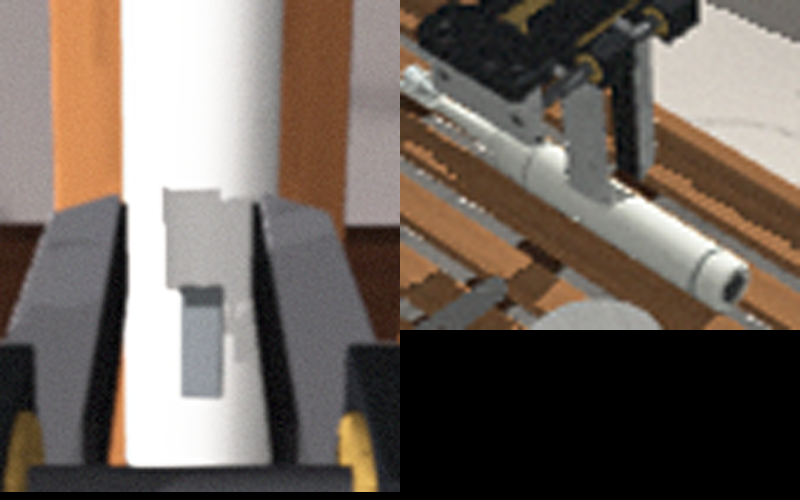

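m5: the fingers straddle the handle, with tips at about crop (125,205) and (258,200). The tips overlap the handle's outline slightly, so they may be passing above its widest part. A light 3 N closing test will tell how high.

Emit:
apply_moves --pt "210 0 0 0 0 0 0" --pt "225 0 0 0 0 0 0" --pt "225 0 0 0 0 0 0" --grip_force 3

```text
time_s: 6.1
ee_pos: [0.5999, -0.1673, 0.0512]
eef_rot: [-3.142, 0.0, -0.088]
force: [-0.4, 0.2, 0.3]
grip_width: 0.0115
grip_force: 0.0
```

Emit:
apply_moves --pt "170 0 0 0 0 0 0" --pt "110 0 0 0 0 0 0" --pt "110 0 0 0 0 0 0" --pt "110 0 0 0 0 0 0" --pt "110 0 0 -0.2 0 0 0" --pt "110 0 0 -0.2 0 0 0" --pt "110 0 0 0 0 0 0"

```text
time_s: 6.8
ee_pos: [0.5997, -0.1672, 0.0468]
eef_rot: [-3.141, 0.001, -0.088]
force: [0.2, 0.4, 1.2]
grip_width: 0.0535
grip_force: 0.0
```

Run:
```python
from h import *
def rows(n):
    snap(n); im=cv2.imread(f"pics/{n}.png").astype(int)
    g=im.max(2); s=im.max(2)-im.min(2)
    for r in range(236,262,4):
        l=g[r,180:380]; print(r,' '.join(f"{v//10:2d}" for v in l[::3]))
rows("w6")
```

```text
6.8 [ 0.5997 -0.1672  0.0468] [-3.1414e+00  6.0000e-04 -8.8200e-02] [0.17 0.44 1.25]
236 12 12 12 11 20 20 20 19 20 17  9 16 16 16 16 16 16 19 22 22 21 22 21 20 20 24 25 25 25 25 25 25 25 25 25 24 23 22 20 18 16 14 11 11 12 11 11 11 12 11 16 16 16 16 16 16 14 21 22 22 21 21 21 20 20 20 14
240 11 12 11 11 19 20 20 20 20 17  8 16 16 16 16 16 15 19 22 22 22 22 21 21 21 15 25 25 25 25 25 25 25 25 25 24 23 22 19 18 16 14 12 12 11 11 11 11 12 12 16 15 16 16 16 16 13 13 16 15 15 15 15 15 14 15 11
244 12 12 11 12 17 21 19 20 20 18  8 14 12 11 14 15 15 19 22 21 21 22 21 21 21 16 21 25 25 25 25 25 25 25 25 24 23 22 20 18 15 14 11 12 12 11 11 12 12 11 15 14 12 13 15 16 12  9 12 12 12 11 12 12 12 11 11
248 12 11 12 12 15 21 19 15 11 12 11 11 12  9  1 14 16 18 22 22 21 21 21 21 21 15 14 16 16 16 17 18 18 18 18 17 17 16 17 16 15 14 12 12 12 11 11 11 11 11  2 18 11 11 11 10 10 10 11 12 11 12 12 12 12 11 11
252 11 12 11 12 12 19 11 11 11 12 12 12 11  4  1 13 16 18 22 22 21 21 21 21 21 15 14 15 16 17 17 17 17 18 17 17 17 17 16 16 14 14 12 12 12 11 11 11 11 11  3  3 10  9 10 10 10 10 11 11 12 12 12 12 11 11 11
256 12 11 12 12 12 11 11 11 11 11 11 11  8  1  1  3  3  9 22 21 21 21 21 21 21 16 14 15 16 16 17 18 18 18 17 17 17 17 16 15 15 13 12 12 12 11 10 11 11  9  2  2  6 10 10 10 10 10 11 10 11 12 12 12 12 11 11
260 12 12 11 12 12 11 11 11 11 11 11 11  4  1  1  3  6  9 22 22 21 21 21 21 21 17 14 15 16 16 16 17 17 18 17 17 17 17 16 15 15 13 12 12 12 11 11 11 11  9  1  2  2  9 10 10 10 10 11 10 11 11 12 12 11 11 10
```

Finger-tip depth from the tip pixels (separation 42 px at 20.8 mm opening, 109 px at 53.5 mm) is about 181 mm. That places the tips near the TCP, not 25 mm ahead of it, which matches the empty closing. I'll go lower in small steps, watching the force.

Emit:
apply_moves --pt "110 0 0 -0.1 0 0 0" --pt "110 0 0 -0.1 0 0 0" --pt "110 0 0 -0.1 0 0 0" --pt "110 0 0 0 0 0 0"

```text
time_s: 7.25
ee_pos: [0.5999, -0.1673, 0.0441]
eef_rot: [-3.141, 0.0, -0.088]
force: [0.3, 0.1, -0.1]
grip_width: 0.0535
grip_force: 0.0
```

Emit:
apply_moves --pt "110 0 0 -0.1 0 0 0" --pt "110 0 0 -0.1 0 0 0" --pt "110 0 0 0 0 0 0"

```text
time_s: 7.55
ee_pos: [0.5999, -0.1672, 0.0421]
eef_rot: [-3.141, 0.0, -0.088]
force: [0.3, -0.7, -0.1]
grip_width: 0.0539
grip_force: 0.0
```

Emit:
apply_moves --pt "110 0 0 -0.1 0 0 0" --pt "110 0 0 -0.1 0 0 0" --pt "110 0 0 0 0 0 0"

```text
time_s: 7.85
ee_pos: [0.5998, -0.1673, 0.04]
eef_rot: [-3.142, 0.0, -0.088]
force: [0.8, 1.0, 0.4]
grip_width: 0.0535
grip_force: 0.0
```

Emit:
apply_moves --pt "150 0 0 0 0 0 0" --pt "180 0 0 0 0 0 0" --pt "190 0 0 0 0 0 0" --pt "190 0 0 0 0 0 0" --pt "190 0 0 0 0 0 0"

```text
time_s: 8.35
ee_pos: [0.6001, -0.1679, 0.0407]
eef_rot: [3.141, -0.001, -0.088]
force: [-3.0, -4.7, 4.1]
grip_width: 0.0245
grip_force: 2.9
```

The jaws touched at 24.5 mm opening, which puts the tips about 7 mm above the axis, so they really are only ~1.5 mm ahead of the TCP. I'll reopen, centre by −1.5 mm in y, and go 13 mm lower.

Emit:
apply_moves --pt "150 0 0 0 0 0 0" --pt "110 0 0 0 0 0 0" --pt "110 0 0 0 0 0 0" --pt "110 0 -0.1 0 0 0 0" --pt "110 0 -0.05 -0.2 0 0 0" --pt "110 0 0 -0.2 0 0 0" --pt "110 0 0 -0.2 0 0 0" --pt "110 0 0 -0.1 0 0 0" --pt "110 0 0 0 0 0 0"

```text
time_s: 9.25
ee_pos: [0.5999, -0.1687, 0.033]
eef_rot: [-3.141, 0.0, -0.088]
force: [0.1, 0.0, -0.5]
grip_width: 0.0537
grip_force: 0.0
```

Emit:
apply_moves --pt "110 0 0 -0.1 0 0 0" --pt "110 0 0 -0.1 0 0 0" --pt "110 0 0 -0.1 0 0 0" --pt "110 0 0 0 0 0 0"

```text
time_s: 9.65
ee_pos: [0.5999, -0.1688, 0.0301]
eef_rot: [-3.142, 0.0, -0.088]
force: [0.5, -0.5, -0.7]
grip_width: 0.0533
grip_force: 0.0
```

Emit:
apply_moves --pt "110 0 0 -0.1 0 0 0" --pt "110 0 0 -0.1 0 0 0" --pt "110 0 0 -0.1 0 0 0" --pt "110 0 0 0 0 0 0"

```text
time_s: 10.05
ee_pos: [0.5999, -0.1688, 0.0271]
eef_rot: [-3.142, 0.0, -0.088]
force: [-0.2, 0.1, 0.5]
grip_width: 0.0532
grip_force: 0.0
```

Emit:
apply_moves --pt "140 0 0 0 0 0 0" --pt "165 0 0 0 0 0 0" --pt "175 0 0 0 0 0 0" --pt "180 0 0 0 0 0 0" --pt "180 0 0 0 0 0 0"

```text
time_s: 10.55
ee_pos: [0.6, -0.1691, 0.0274]
eef_rot: [3.141, -0.0, -0.088]
force: [-0.0, -2.3, 0.8]
grip_width: 0.0278
grip_force: 3.0
```

The jaws read 27.8 mm, so the handle is gripped at its widest. Firm up the grip and lift.

Emit:
apply_moves --pt "200 0 0 0 0 0 0" --pt "200 0 0 0 0 0 0" --pt "200 0 0 0.3 0 0 0" --pt "200 0 0 0.7 0 0 0" --pt "200 0 0 1 0 0 0" --pt "200 0 0 1.5 0 0 0" --pt "200 0 0 2 0 0 0" --pt "200 0 0 1.5 0 0 0" --pt "200 0 0 1 0 0 0" --pt "200 0 0 0 0 0 0" --grip_force 14

```text
time_s: 11.55
ee_pos: [0.6006, -0.169, 0.1091]
eef_rot: [3.141, -0.003, -0.088]
force: [0.2, -0.5, -2.1]
grip_width: 0.0279
grip_force: 14.0
```

Emit:
apply_moves --pt "200 -0.4 1.2 0 0 0 0.005" --pt "200 -0.8 2.5 0 0 0 0.012" --pt "200 -0.8 2.5 0 0 0 0.012" --pt "200 -0.8 2.5 0 0 0 0.012" --pt "200 -0.8 2.5 0 0 0 0.012" --pt "200 -0.8 2.5 0 0 0 0.012" --pt "200 -0.8 2.5 0 0 0 0.012" --pt "200 -0.8 2.5 0 0 0 0.012" --pt "200 -0.8 2.5 0 0 0 0.012" --pt "200 -0.8 2.5 0 0 0 0.012"

```text
time_s: 12.55
ee_pos: [0.5225, 0.0697, 0.1063]
eef_rot: [-3.142, 0.002, 0.026]
force: [0.7, -0.2, -2.0]
grip_width: 0.0281
grip_force: 14.0
```

Emit:
apply_moves --pt "200 -0.6 1.8 0 0 0 0.006" --pt "200 0 0.7 0 0 0 0" --pt "200 0 0 0 0 0 0" --pt "200 0 0 0 0 0 0"

```text
time_s: 12.95
ee_pos: [0.5179, 0.0928, 0.1069]
eef_rot: [3.141, 0.001, 0.031]
force: [0.4, 0.2, -0.5]
grip_width: 0.0275
grip_force: 14.0
```

Run:
```python
from h import *
snap('w7'); o=ctrl.get_obs(); print(o["grip_width"],o["grip_force"],o["moment"].round(3))
a=cv2.imread('pics/w7.png')
c=ctrl.camera('side'); cv2.imwrite('pics/s7.png',c["img"][:,:,::-1]); c=c["img"][:,:,::-1][110:250,200:400]
m=np.zeros((480,800,3),np.uint8); m[:300,:400]=cv2.resize(a,(400,300)); m[:280,400:]=cv2.resize(c,(400,280),interpolation=cv2.INTER_CUBIC)
cv2.imwrite('pics/m7.png',m[:300])
# brush edges in rows
im=a.astype(int); w=(im.max(2)-im.min(2)<40)&(im.min(2)>90)
for r in range(20,230,15):
    cs=np.flatnonzero(w[r,225:335])+225; print(r,(cs.min(),cs.max(),len(cs)) if len(cs) else None)
```

```text
12.95 [0.5179 0.0928 0.1069] [3.1415e+00 5.0000e-04 3.0600e-02] [ 0.35  0.16 -0.51]
0.027686008488559087 13.997027724981308 [-0.    -0.002  0.043]
20 (np.int64(225), np.int64(334), 110)
35 (np.int64(225), np.int64(334), 110)
50 (np.int64(225), np.int64(334), 110)
65 (np.int64(225), np.int64(334), 110)
80 (np.int64(225), np.int64(334), 71)
95 (np.int64(225), np.int64(334), 110)
110 (np.int64(225), np.int64(334), 110)
125 (np.int64(225), np.int64(334), 107)
140 (np.int64(225), np.int64(334), 110)
155 (np.int64(225), np.int64(334), 110)
170 (np.int64(225), np.int64(334), 110)
185 (np.int64(225), np.int64(334), 110)
200 (np.int64(225), np.int64(334), 110)
215 (np.int64(225), np.int64(334), 110)
```

Emit:
apply_moves --pt "200 0 0 -1 0 0 0" --pt "200 0 0 -1.5 0 0 0" --pt "200 0 0 -1.5 0 0 0" --pt "200 0 0 -1 0 0 0" --pt "200 0 0 -0.7 0 0 0" --pt "200 0 0 -0.4 0 0 0" --pt "200 0 0 -0.2 0 0 0" --pt "200 0 0 -0.1 0 0 0" --pt "200 0 0 0 0 0 0"

```text
time_s: 13.95
ee_pos: [0.5181, 0.0932, 0.0435]
eef_rot: [-3.142, -0.001, 0.031]
force: [-0.7, -0.7, -1.6]
grip_width: 0.0276
grip_force: 14.0
```

Emit:
apply_moves --pt "200 0 0 -0.1 0 0 0" --pt "200 0 0 0 0 0 0"

```text
time_s: 14.15
ee_pos: [0.518, 0.0932, 0.0424]
eef_rot: [-3.142, -0.0, 0.031]
force: [0.9, -0.1, -1.7]
grip_width: 0.0274
grip_force: 14.0
```

Emit:
apply_moves --pt "200 0 0 -0.1 0 0 0" --pt "200 0 0 0 0 0 0"

```text
time_s: 14.35
ee_pos: [0.5179, 0.0932, 0.0412]
eef_rot: [3.142, 0.0, 0.031]
force: [-0.4, 0.2, -1.5]
grip_width: 0.0275
grip_force: 14.0
```

Emit:
apply_moves --pt "200 0 0 -0.1 0 0 0" --pt "200 0 0 0 0 0 0"

```text
time_s: 14.55
ee_pos: [0.5179, 0.0932, 0.0401]
eef_rot: [-3.142, 0.0, 0.031]
force: [0.1, -0.3, -1.6]
grip_width: 0.0277
grip_force: 14.0
```

Emit:
apply_moves --pt "200 0 0 -0.1 0 0 0" --pt "200 0 0 0 0 0 0"

```text
time_s: 14.75
ee_pos: [0.5179, 0.0932, 0.0391]
eef_rot: [-3.142, 0.0, 0.031]
force: [0.6, -0.3, -2.1]
grip_width: 0.0274
grip_force: 14.0
```

Emit:
apply_moves --pt "200 0 0 -0.05 0 0 0" --pt "200 0 0 0 0 0 0"

```text
time_s: 14.95
ee_pos: [0.5179, 0.0932, 0.0387]
eef_rot: [3.142, 0.0, 0.031]
force: [-0.2, 0.8, -0.4]
grip_width: 0.0276
grip_force: 14.0
```

Emit:
apply_moves --pt "200 0 0 -0.05 0 0 0" --pt "200 0 0 0 0 0 0"

```text
time_s: 15.15
ee_pos: [0.5179, 0.0932, 0.0382]
eef_rot: [-3.142, 0.0, 0.031]
force: [-0.7, -1.1, -1.7]
grip_width: 0.0274
grip_force: 14.0
```

Emit:
apply_moves --pt "200 0 0 -0.05 0 0 0" --pt "200 0 0 0 0 0 0"

```text
time_s: 15.35
ee_pos: [0.5179, 0.0932, 0.0377]
eef_rot: [3.142, 0.0, 0.031]
force: [-0.2, 0.3, -0.9]
grip_width: 0.0275
grip_force: 14.0
```

Emit:
apply_moves --pt "200 0 0 -0.05 0 0 0" --pt "200 0 0 0 0 0 0"

```text
time_s: 15.55
ee_pos: [0.518, 0.0931, 0.0374]
eef_rot: [3.141, -0.0, 0.031]
force: [-0.4, -1.8, -0.8]
grip_width: 0.0277
grip_force: 14.0
```

Emit:
apply_moves --pt "200 0 0 -0.05 0 0 0" --pt "200 0 0 0 0 0 0"

```text
time_s: 15.75
ee_pos: [0.5181, 0.093, 0.0371]
eef_rot: [3.141, -0.0, 0.031]
force: [-1.3, -3.4, 3.4]
grip_width: 0.0275
grip_force: 14.0
```

First contact, with a push in −y, so the handle is on the +y flank. Shift −y to centre.

Emit:
apply_moves --pt "200 0 -0.05 0 0 0 0" --pt "200 0 0 0 0 0 0"

```text
time_s: 15.95
ee_pos: [0.5181, 0.0928, 0.037]
eef_rot: [-3.141, -0.001, 0.031]
force: [-1.5, -0.1, 4.2]
grip_width: 0.0273
grip_force: 14.0
```

Emit:
apply_moves --pt "200 0 0 -0.05 0 0 0" --pt "200 0 0 0 0 0 0"

```text
time_s: 16.15
ee_pos: [0.5182, 0.0928, 0.0369]
eef_rot: [-3.141, -0.001, 0.031]
force: [-3.8, -0.8, 11.5]
grip_width: 0.0272
grip_force: 14.0
```

Seated on both flanks (11.5 N up, no side force). Ease off, then release.

Emit:
apply_moves --pt "200 0 0 0.06 0 0 0" --pt "200 0 0 0 0 0 0" --grip_force 6

```text
time_s: 16.35
ee_pos: [0.5181, 0.0928, 0.0369]
eef_rot: [-3.141, -0.0, 0.031]
force: [0.3, 1.3, 3.2]
grip_width: 0.0279
grip_force: 6.0
```

Emit:
apply_moves --pt "190 0 0 0 0 0 0" --pt "185 0 0 0 0 0 0" --pt "180 0 0 0 0 0 0" --pt "175 0 0 0 0 0 0" --pt "165 0 0 0 0 0 0" --pt "155 0 0 0 0 0 0" --pt "155 0 0 0 0 0 0" --grip_force 3

```text
time_s: 17.05
ee_pos: [0.5179, 0.0927, 0.0367]
eef_rot: [3.142, 0.0, 0.031]
force: [-0.4, 0.4, -0.8]
grip_width: 0.0363
grip_force: 0.0
```

Run:
```python
from h import *
snap('w8'); o=ctrl.get_obs(); print(o["grip_width"],o["grip_force"],o["moment"].round(3))
a=cv2.imread('pics/w8.png')
c=ctrl.camera('side')["img"][:,:,::-1][130:240,220:380]
m=np.zeros((300,800,3),np.uint8); m[:300,:400]=cv2.resize(a,(400,300)); m[:275,400:]=cv2.resize(c,(400,275),interpolation=cv2.INTER_CUBIC)
cv2.imwrite('pics/m8.png',m)
```

```text
17.05 [0.5179 0.0927 0.0367] [3.1416e+00 3.0000e-04 3.0800e-02] [-0.39  0.44 -0.76]
0.0367820062078991 0.0 [-0.029 -0.033  0.037]
```

View pics/m8.png

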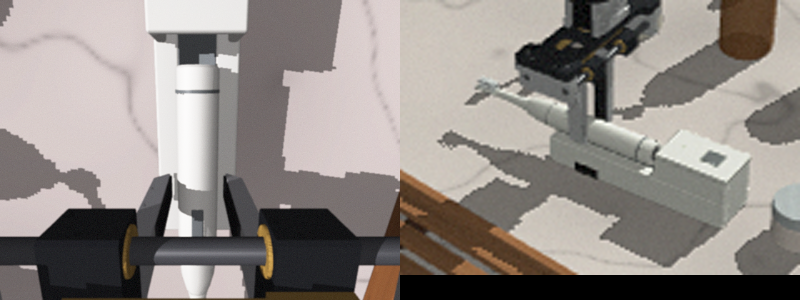

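w8/m8: the brush lies straight in the groove, its base at wrist-view (197,68) just short of the hood mouth at (195,35). Now I'll move back 25 mm along the handle for hood clearance, regrip at only 3 N (so slip limits the push), and slide.

Emit:
apply_moves --pt "150 0 0 0.03 0 0 0" --pt "150 -0.8 -0.02 0 0 0 0" --pt "150 -0.9 -0.03 0 0 0 0" --pt "150 -0.8 -0.02 0 0 0 0" --pt "165 0 0 0 0 0 0" --pt "180 0 0 0 0 0 0" --pt "190 0 0 0 0 0 0" --pt "190 0 0 0 0 0 0" --grip_force 3

```text
time_s: 17.95
ee_pos: [0.4931, 0.092, 0.0373]
eef_rot: [-3.142, -0.0, 0.031]
force: [-1.1, -0.0, 3.2]
grip_width: 0.0278
grip_force: 3.0
```

Emit:
apply_moves --pt "190 0.1 0 0 0 0 0" --pt "190 0.2 0.01 0 0 0 0" --pt "190 0.2 0.01 0 0 0 0" --pt "190 0.2 0 0 0 0 0" --pt "190 0.2 0.01 0 0 0 0" --pt "190 0 0 0 0 0 0"

```text
time_s: 18.55
ee_pos: [0.5024, 0.0923, 0.0371]
eef_rot: [3.142, -0.001, 0.031]
force: [0.2, -0.3, 0.6]
grip_width: 0.028
grip_force: 3.0
```

Emit:
apply_moves --pt "190 0.15 0 0 0 0 0" --pt "190 0.15 0.01 0 0 0 0" --pt "190 0.15 0 0 0 0 0" --pt "190 0.15 0.01 0 0 0 0" --pt "190 0.15 0 0 0 0 0" --pt "190 0.15 0.01 0 0 0 0" --pt "190 0.15 0 0 0 0 0" --pt "190 0.15 0.01 0 0 0 0" --pt "190 0 0 0 0 0 0"

```text
time_s: 19.45
ee_pos: [0.5143, 0.0927, 0.0372]
eef_rot: [-3.142, -0.001, 0.031]
force: [0.4, -0.3, 0.2]
grip_width: 0.0281
grip_force: 3.0
```

Emit:
apply_moves --pt "190 0.1 0 0 0 0 0" --pt "190 0.1 0.01 0 0 0 0" --pt "190 0.1 0 0 0 0 0" --pt "190 0.1 0 0 0 0 0"

```text
time_s: 19.85
ee_pos: [0.518, 0.0928, 0.0371]
eef_rot: [-3.142, -0.0, 0.031]
force: [-0.8, 0.4, 2.1]
grip_width: 0.0276
grip_force: 3.0
```

Emit:
apply_moves --pt "190 0.1 0 0 0 0 0" --pt "190 0.1 0.01 0 0 0 0" --pt "190 0.1 0 0 0 0 0" --pt "190 0.1 0 0 0 0 0"

```text
time_s: 20.25
ee_pos: [0.522, 0.0929, 0.0371]
eef_rot: [-3.142, 0.0, 0.031]
force: [-1.4, -0.4, 1.8]
grip_width: 0.0279
grip_force: 3.0
```

Emit:
apply_moves --pt "190 0.1 0 0 0 0 0" --pt "190 0.1 0.01 0 0 0 0" --pt "190 0.1 0 0 0 0 0"

```text
time_s: 20.55
ee_pos: [0.525, 0.0931, 0.0371]
eef_rot: [-3.142, 0.0, 0.031]
force: [-2.0, 0.1, 1.1]
grip_width: 0.0279
grip_force: 3.0
```

Emit:
apply_moves --pt "190 0.1 0 0 0 0 0" --pt "190 0.1 0.01 0 0 0 0" --pt "190 0.1 0 0 0 0 0"

```text
time_s: 20.85
ee_pos: [0.528, 0.0931, 0.0371]
eef_rot: [-3.142, 0.0, 0.031]
force: [-2.3, 1.7, 0.8]
grip_width: 0.0277
grip_force: 3.0
```

Emit:
apply_moves --pt "190 0.1 0 0 0 0 0" --pt "190 0.1 0.01 0 0 0 0" --pt "190 0.1 0 0 0 0 0"

```text
time_s: 21.15
ee_pos: [0.531, 0.0932, 0.0372]
eef_rot: [-3.142, -0.0, 0.031]
force: [-1.6, 0.7, 0.9]
grip_width: 0.0278
grip_force: 3.0
```

Run:
```python
from h import *
# brush-relative shift in the wrist view: track printed mark/handle ring near fingers between regripped view and now
snap('w9'); im=cv2.imread('pics/w9.png').astype(int).max(2); im8=cv2.imread('pics/w8.png').astype(int).max(2)
for n,i in(('w8',im8),('w9',im)):
    print(n,(i[40:330:4,270:282].mean(1)/10).astype(int).tolist())
```

```text
21.15 [0.531  0.0932 0.0372] [-3.1415 -0.      0.0308] [-1.62  0.74  0.86]
w8 [23, 18, 6, 5, 5, 5, 6, 5, 5, 8, 8, 8, 8, 22, 23, 23, 23, 23, 23, 23, 23, 23, 12, 23, 23, 23, 23, 23, 23, 23, 23, 23, 23, 23, 23, 23, 23, 23, 23, 23, 23, 23, 23, 23, 23, 23, 23, 23, 23, 23, 23, 23, 23, 23, 23, 23, 23, 13, 13, 13, 13, 14, 13, 13, 6, 6, 6, 8, 12, 12, 12, 12, 12]
w9 [23, 23, 23, 23, 23, 23, 23, 23, 23, 23, 21, 12, 15, 20, 23, 23, 23, 23, 23, 23, 23, 23, 23, 23, 23, 23, 23, 23, 23, 23, 23, 23, 23, 23, 23, 23, 23, 23, 23, 23, 23, 23, 23, 23, 23, 23, 23, 23, 23, 23, 23, 19, 12, 12, 12, 12, 11, 6, 6, 6, 6, 6, 9, 14, 13, 13, 23, 23, 23, 23, 23, 19, 22]
```

Run:
```python
from h import *
i={n:cv2.imread(f'pics/{n}.png').astype(int).max(2)[:,270:282].mean(1) for n in('w8','w9')}
for n,a,b in(('w8',285,325),('w9',258,312)):
    v=np.load(f'pics/{n}.npz'); print(n,i[n][a:b].astype(int).tolist())
    rows=[296,310] if n=='w8' else [268,288,304]
    print([(r,plane(v['K'],v['P'],(276,r),.056)[0].round(4)) for r in rows])
v=np.load('pics/w9.npz'); print([(r,plane(v['K'],v['P'],(276,r),.066)[0].round(4)) for r in (80,84,92)])
v=np.load('pics/w8.npz'); print([(r,plane(v['K'],v['P'],(276,r),.056)[0].round(4)) for r in (91,)])
```

```text
w8 [139, 138, 139, 139, 138, 140, 140, 136, 115, 81, 63, 64, 66, 64, 65, 66, 66, 65, 65, 68, 73, 76, 74, 84, 102, 120, 125, 123, 123, 125, 124, 125, 124, 124, 124, 124, 123, 123, 125, 123]
[(296, np.float64(0.5092)), (310, np.float64(0.5019))]
w9 [127, 125, 125, 126, 125, 124, 110, 84, 70, 65, 66, 68, 67, 66, 66, 67, 66, 67, 66, 66, 66, 68, 65, 67, 67, 67, 66, 67, 67, 73, 99, 131, 140, 139, 140, 140, 139, 140, 139, 141, 139, 137, 137, 149, 184, 218, 230, 232, 230, 231, 230, 231, 230, 231]
[(268, np.float64(0.5364)), (288, np.float64(0.5263)), (304, np.float64(0.518))]
[(80, np.float64(0.618)), (84, np.float64(0.6165)), (92, np.float64(0.6136))]
[(91, np.float64(0.6014))]
```

Tracking the button shows the brush moved ~28 mm while the tool moved 38 mm. So it slipped at ~2 N, possibly already on the pad (base ≈13–15 mm past the mouth). I'll regrip at 9 N and probe in fine steps to measure the stiffness.

Emit:
apply_moves --pt "195 0 0 0 0 0 0" --pt "195 0 0 0 0 0 0" --pt "195 0 0 0 0 0 0" --grip_force 9

```text
time_s: 21.5
ee_pos: [0.5311, 0.0932, 0.0372]
eef_rot: [-3.142, -0.0, 0.031]
force: [1.4, 1.1, -0.1]
grip_width: 0.0276
grip_force: 9.0
```

Emit:
apply_moves --pt "195 0.03 0 0 0 0 0" --pt "195 0.02 0 0 0 0 0" --pt "195 0 0 0 0 0 0"

```text
time_s: 21.8
ee_pos: [0.5313, 0.0932, 0.0371]
eef_rot: [-3.142, 0.0, 0.031]
force: [-2.1, 1.0, 1.6]
grip_width: 0.0274
grip_force: 9.0
```

Emit:
apply_moves --pt "195 0.03 0 0 0 0 0" --pt "195 0.02 0 0 0 0 0" --pt "195 0 0 0 0 0 0"

```text
time_s: 22.1
ee_pos: [0.5319, 0.0932, 0.0371]
eef_rot: [-3.142, 0.0, 0.031]
force: [-1.9, 1.7, 0.9]
grip_width: 0.0275
grip_force: 9.0
```

Emit:
apply_moves --pt "195 0.05 0 0 0 0 0" --pt "195 0.05 0 0 0 0 0" --pt "195 0 0 0 0 0 0"

```text
time_s: 22.4
ee_pos: [0.533, 0.0933, 0.0372]
eef_rot: [-3.141, -0.0, 0.031]
force: [-1.6, 1.6, 0.7]
grip_width: 0.0278
grip_force: 9.0
```

Emit:
apply_moves --pt "195 0.05 0 0 0 0 0" --pt "195 0.05 0 0 0 0 0" --pt "195 0 0 0 0 0 0"

```text
time_s: 22.7
ee_pos: [0.534, 0.0933, 0.0372]
eef_rot: [-3.141, -0.0, 0.031]
force: [-1.6, 3.5, 0.9]
grip_width: 0.0276
grip_force: 9.0
```

Emit:
apply_moves --pt "195 0.05 0 0 0 0 0" --pt "195 0.05 0.01 0 0 0 0" --pt "195 0 0 0 0 0 0"

```text
time_s: 23.0
ee_pos: [0.535, 0.0933, 0.0372]
eef_rot: [-3.142, -0.0, 0.031]
force: [-1.5, 2.6, 1.8]
grip_width: 0.0275
grip_force: 9.0
```

Constant ~1.6 N means drag, not the pad. The side force is growing in +y, so I'll shift +0.4 mm in y and check that the brush really moves.

Emit:
apply_moves --pt "195 0.05 0.02 0 0 0 0" --pt "195 0.05 0.02 0 0 0 0" --pt "195 0.05 0.01 0 0 0 0" --pt "195 0.05 0 0 0 0 0" --pt "195 0 0 0 0 0 0"

```text
time_s: 23.5
ee_pos: [0.537, 0.0935, 0.0372]
eef_rot: [3.141, -0.0, 0.031]
force: [-1.1, -4.0, 2.0]
grip_width: 0.0278
grip_force: 9.0
```

```bash
cat >> h.py <<'E'
def button(n):
    snap(n); v=np.load(f'pics/{n}.npz'); a=cv2.imread(f'pics/{n}.png').astype(int).max(2)[:,270:282].mean(1)
    r=next(r for r in range(245,320) if a[r]<90 and a[r+3]<75); print("button row",r,"x",plane(v['K'],v['P'],(276,r),.056)[0].round(4),"base rest-x ~",round((plane(v['K'],v['P'],(276,r),.056)[0]-.5102+.0104)*1e3,1))
E
python3 -c "
from h import *
button('w10')"
```

```text
23.5 [0.537  0.0935 0.0372] [ 3.1412e+00 -1.0000e-04  3.0700e-02] [-1.13 -3.97  1.97]
button row 266 x 0.5434 base rest-x ~ 43.6
```

The brush now follows (base ≈43.6 mm in rest x). Continuing.

Emit:
apply_moves --pt "195 0.05 -0.02 0 0 0 0" --pt "195 0.05 0 0 0 0 0" --pt "195 0.05 0 0 0 0 0" --pt "195 0.05 0.01 0 0 0 0" --grip_force 7

```text
time_s: 23.95
ee_pos: [0.539, 0.0936, 0.0372]
eef_rot: [3.141, 0.0, 0.031]
force: [-2.7, -4.7, 3.2]
grip_width: 0.0279
grip_force: 7.0
```

Emit:
apply_moves --pt "195 0.05 0 0 0 0 0" --pt "195 0.05 0 0 0 0 0" --pt "195 0.05 0 0 0 0 0" --pt "195 0.05 0 0 0 0 0"

```text
time_s: 24.35
ee_pos: [0.541, 0.0937, 0.0371]
eef_rot: [3.142, 0.0, 0.031]
force: [-2.6, -4.6, 4.4]
grip_width: 0.0277
grip_force: 7.0
```

Emit:
apply_moves --pt "195 0.05 0 0 0 0 0" --pt "195 0.05 0.01 0 0 0 0" --pt "195 0.05 0 0 0 0 0" --pt "195 0.05 0 0 0 0 0"

```text
time_s: 24.75
ee_pos: [0.543, 0.0937, 0.0372]
eef_rot: [3.142, 0.0, 0.031]
force: [-1.9, -4.0, 3.1]
grip_width: 0.0283
grip_force: 7.0
```

Emit:
apply_moves --pt "195 0.05 0 0 0 0 0" --pt "195 0.05 0 0 0 0 0" --pt "195 0.05 0 0 0 0 0" --pt "195 0.05 0.01 0 0 0 0"

```text
time_s: 25.15
ee_pos: [0.545, 0.0938, 0.0372]
eef_rot: [3.141, -0.0, 0.031]
force: [-3.0, -5.0, 3.3]
grip_width: 0.0275
grip_force: 7.0
```

Emit:
apply_moves --pt "195 0 -0.03 0.03 0 0 0" --pt "195 0.05 0 0 0 0 0" --pt "195 0.05 0 0 0 0 0"

```text
time_s: 25.45
ee_pos: [0.546, 0.0939, 0.0373]
eef_rot: [-3.141, -0.0, 0.031]
force: [-0.9, -0.0, -0.2]
grip_width: 0.0277
grip_force: 7.0
```

Emit:
apply_moves --pt "195 0.05 0 0 0 0 0" --pt "195 0.05 0 0 0 0 0" --pt "195 0.05 0 0 0 0 0" --pt "195 0.05 0.01 0 0 0 0"

```text
time_s: 25.85
ee_pos: [0.548, 0.0938, 0.0374]
eef_rot: [-3.142, -0.0, 0.031]
force: [-0.1, 0.2, -0.5]
grip_width: 0.0279
grip_force: 7.0
```

Emit:
apply_moves --pt "195 0.05 0 0 0 0 0" --pt "195 0.05 0 0 0 0 0" --pt "195 0.05 0 0 0 0 0" --pt "195 0.05 0.01 0 0 0 0"

```text
time_s: 26.25
ee_pos: [0.55, 0.0938, 0.0375]
eef_rot: [-3.142, -0.0, 0.031]
force: [-0.6, 1.2, -1.4]
grip_width: 0.028
grip_force: 7.0
```

```bash
python3 -c "
from h import *
button('w11')"
```

```text
26.25 [0.55   0.0938 0.0375] [-3.1416 -0.      0.0308] [-0.61  1.17 -1.43]
button row 264 x 0.5572 base rest-x ~ 57.4
```

Drag is near zero and the brush is following (base ≈57 mm). Continuing.

Emit:
apply_moves --pt "195 0.05 0 -0.01 0 0 0" --pt "195 0.05 0 0 0 0 0" --pt "195 0.05 0 0 0 0 0" --pt "195 0.05 0.01 0 0 0 0"

```text
time_s: 26.7
ee_pos: [0.552, 0.0939, 0.0374]
eef_rot: [3.142, 0.0, 0.031]
force: [-0.1, 0.0, -1.8]
grip_width: 0.0273
grip_force: 7.0
```

Emit:
apply_moves --pt "195 0.05 0 0 0 0 0" --pt "195 0.05 0 0 0 0 0" --pt "195 0.05 0 0 0 0 0" --pt "195 0.05 0.01 0 0 0 0"

```text
time_s: 27.1
ee_pos: [0.554, 0.094, 0.0373]
eef_rot: [3.142, 0.0, 0.031]
force: [-0.2, 0.6, -1.3]
grip_width: 0.028
grip_force: 7.0
```

Emit:
apply_moves --pt "195 0.05 0 0 0 0 0" --pt "195 0.05 0 0 0 0 0" --pt "195 0.05 0 0 0 0 0" --pt "195 0.05 0.01 0 0 0 0"

```text
time_s: 27.5
ee_pos: [0.5559, 0.0941, 0.0373]
eef_rot: [3.142, 0.0, 0.031]
force: [-1.5, -0.0, -1.6]
grip_width: 0.0277
grip_force: 7.0
```

Emit:
apply_moves --pt "195 0.05 0 -0.02 0 0 0" --pt "195 0.05 0 0 0 0 0" --pt "195 0 0 0 0 0 0"

```text
time_s: 27.8
ee_pos: [0.5566, 0.0941, 0.0371]
eef_rot: [3.142, 0.001, 0.031]
force: [-5.4, 0.1, 2.5]
grip_width: 0.028
grip_force: 7.0
```

Emit:
apply_moves --pt "195 0.05 0 0 0 0 0" --pt "195 0.05 0 0 0 0 0" --pt "195 0 0 0 0 0 0"

```text
time_s: 28.1
ee_pos: [0.5572, 0.0941, 0.0371]
eef_rot: [3.141, 0.002, 0.031]
force: [-8.6, 0.4, 3.6]
grip_width: 0.0276
grip_force: 7.0
```

Emit:
apply_moves --pt "195 0.05 0 0 0 0 0" --pt "195 0.05 0.01 0 0 0 0" --pt "195 0 0 0 0 0 0"

```text
time_s: 28.4
ee_pos: [0.558, 0.0941, 0.037]
eef_rot: [3.141, 0.002, 0.031]
force: [-8.3, -0.4, 4.1]
grip_width: 0.0279
grip_force: 7.0
```

Pad felt: force rose −1.5 → −5.4 → −8.6 N, then levelled off as the grip slipped. I'll back off gently while still gripping, so the spring doesn't throw the brush when released.

Emit:
apply_moves --pt "195 -0.04 0 0 0 0 0" --pt "195 -0.04 0 0.01 0 0 0" --pt "195 0 0 0 0 0 0"

```text
time_s: 28.7
ee_pos: [0.5578, 0.0942, 0.0371]
eef_rot: [3.142, 0.001, 0.031]
force: [-4.9, -0.3, 0.5]
grip_width: 0.0278
grip_force: 7.0
```

Emit:
apply_moves --pt "195 -0.03 0 0 0 0 0" --pt "195 -0.03 0 0 0 0 0" --pt "195 0 0 0 0 0 0" --pt "195 0 0 0 0 0 0"

```text
time_s: 29.1
ee_pos: [0.5575, 0.0942, 0.0372]
eef_rot: [-3.142, 0.0, 0.031]
force: [-4.0, 0.3, -0.4]
grip_width: 0.0278
grip_force: 7.0
```

Emit:
apply_moves --pt "195 -0.03 0 0 0 0 0" --pt "195 -0.03 0 0 0 0 0" --pt "195 0 0 0 0 0 0" --pt "195 0 0 0 0 0 0"

```text
time_s: 29.5
ee_pos: [0.557, 0.0942, 0.0373]
eef_rot: [-3.142, -0.0, 0.031]
force: [-2.0, 0.2, -2.3]
grip_width: 0.0277
grip_force: 7.0
```

```bash
python3 -c "
from h import *
F=[]
for i in range(4):
    ctrl.camera('wrist'); F.append(ctrl.get_obs()['force'])
print(np.round(F,1))
button('w12')"
```

```text
[[-2.2  0.3 -1.9]
 [-1.7 -0.3 -1.7]
 [-2.  -0.5 -0.4]
 [-2.4 -0.2 -0.7]]
29.7 [0.557  0.0942 0.0372] [-3.1415e+00 -1.0000e-04  3.0800e-02] [-2.38 -0.2  -0.7 ]
button row 266 x 0.5633 base rest-x ~ 63.5
```

Emit:
apply_moves --pt "195 0 0 -0.02 0 0 0" --pt "195 -0.02 0 0 0 0 0" --pt "195 0 0 0 0 0 0" --pt "195 0 0 0 0 0 0"

```text
time_s: 30.15
ee_pos: [0.5569, 0.0942, 0.0372]
eef_rot: [-3.142, -0.0, 0.031]
force: [-1.2, -1.1, -1.3]
grip_width: 0.0281
grip_force: 7.0
```

```bash
python3 -c "
from h import *
F=[]
for i in range(4):
    ctrl.camera('wrist'); F.append(ctrl.get_obs()['force'])
print(np.round(F,1))"
```

```text
[[-1.2 -0.   0.1]
 [-1.5 -2.  -0.7]
 [-0.5 -1.4 -0.2]
 [-0.4 -1.4 -0.4]]
```

Emit:
apply_moves --pt "190 0 0 0 0 0 0" --pt "185 0 0 0 0 0 0" --pt "180 0 0 0 0 0 0" --pt "176 0 0 0 0 0 0" --pt "170 0 0 0 0 0 0" --pt "160 0 0 0 0 0 0" --pt "150 0 0 0 0 0 0" --pt "150 0 0 0 0 0 0" --grip_force 3

```text
time_s: 31.15
ee_pos: [0.5568, 0.0942, 0.0371]
eef_rot: [-3.142, -0.0, 0.031]
force: [-0.2, -0.4, -0.3]
grip_width: 0.0388
grip_force: 0.0
```

```bash
python3 -c "
from h import *
button('w13')"
```

```text
31.15 [0.5568 0.0942 0.0371] [-3.1416e+00 -1.0000e-04  3.0800e-02] [-0.2  -0.36 -0.26]
button row 265 x 0.5637 base rest-x ~ 63.9
```

The brush stayed put after release (63.5 → 63.9 mm, within noise). Retreating straight up.

Emit:
apply_moves --pt "110 0 0 0 0 0 0" --pt "110 0 0 0 0 0 0" --pt "110 0 0 0 0 0 0" --pt "110 0 0 0.5 0 0 0" --pt "110 0 0 1.5 0 0 0" --pt "110 0 0 3 0 0 0" --pt "110 0 0 3 0 0 0" --pt "110 0 0 3 0 0 0" --pt "110 0 0 2 0 0 0" --pt "110 0 0 0 0 0 0"

```text
time_s: 32.2
ee_pos: [0.558, 0.0944, 0.1711]
eef_rot: [-3.141, -0.006, 0.031]
force: [0.3, 0.2, -0.1]
grip_width: 0.0536
grip_force: 0.0
```

Run:
```python
from h import *
snap('w14'); v=np.load('pics/w14.npz'); im=cv2.imread('pics/w14.png').astype(int).max(2)
# expected pixel of button start and its surroundings
P=v['P']
q=(np.array([.5637,.0942,.056])-P[:3,3])@P[:3,:3]*[1,-1,-1]@v['K'].T; u=q[:2]/q[2]; print(u)
c=int(u[0]); a=im[:,c-2:c+3].mean(1); r0=int(u[1]); print(a[r0-12:r0+14].astype(int).tolist())
for r in range(r0-12,r0+13):
    if a[r]<90: print("button row",r,plane(v['K'],P,(u[0],r),.056).round(4)); break
```

```text
32.2 [0.558  0.0944 0.1711] [-3.1412 -0.006   0.0309] [ 0.3   0.24 -0.13]
[277.01706147 203.3945635 ]
[207, 164, 121, 112, 113, 112, 114, 113, 113, 111, 112, 113, 114, 109, 113, 110, 113, 112, 115, 111, 112, 113, 112, 113, 111, 110]
```

Run:
```python
from h import *
for n in ('w8','w9','w11','w12','w13','w14'):
    v=np.load(f'pics/{n}.npz'); a=cv2.imread(f'pics/{n}.png').astype(int).max(2)[:,272:281].mean(1)
    lo,hi=(288,300) if n=='w8' else ((180,205) if n=='w14' else (225,262))
    d=np.diff(cv2.GaussianBlur(a.reshape(-1,1),(1,5),0).ravel()); r=lo+np.argmin(d[lo:hi]); p=d[r-1:r+2]; s=r+.5+(p[0]-p[2])/(2*(p[0]-2*p[1]+p[2]))
    x=plane(v['K'],v['P'],(276.5,s),.056)[0]; print(n,round(s,2),round(x,4),"moved mm",round((x-.5102)*1e3,1))
```

```text
w8 293.43 0.5105 moved mm 0.3
w9 244.34 0.548 moved mm 37.8
w11 244.13 0.5669 moved mm 56.7
w12 245.47 0.5734 moved mm 63.2
w13 245.78 0.5731 moved mm 62.9
w14 192.07 0.5731 moved mm 62.9
```

I had been tracking the gripper's shadow. With the true button edge, the brush followed the tool fully (63 mm) to the pad. It has kept its place since release (62.9 mm both before and after the retreat). Handing in.

```bash
python3 -c "
from h import *
print(ctrl.hand_in())"
```

```text
the job is handed in; nothing more can be done
None
```

The toothbrush lies in the groove with its base on the contact pad. The pushing force peaked at about 8.6 N, and the camera showed no movement after release. I have handed the job in at about 32 s, and the hand-in gave no verdict.

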